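Spacer on the fan spindle, blade wheel poised above it

ROBOT

A 6-joint arm with a two-finger parallel gripper is mounted at the origin on the work surface. World frame = base frame: x ahead of the robot, y to its left, z up, the work surface at z = 0. Lengths are in mm, angles in rad, forces in N, time in s.
With the tool pointing down it reaches from about 300 to 775 mm from the base axis. Payload 14.6 kg.
Tool frame: the origin (TCP) lies on the centre line of the jaws, within the pads' length; the fingertips stand 19 mm ahead of it and the grasp point (between the pads) is the TCP (bot.tip_reach is the distance from the TCP to the fingertips, in mm); y points along the fingers, x is the direction in which the jaws open and shut, and the axes are right-handed (so a half turn about y gives the same grasp; the last joint's range is limited). The gripper opens to 85 mm and grips with 20 to 120 N. Pads are 22 mm wide; open, the fingers measure 114 mm over their backs; the gripper's body (76 mm by 85 mm) begins 54 mm behind the grasp point. The pads swing forward as they close: fully open they stand 13 mm farther back than shut.
Start: joints at [1.222, 0.3, 1.521, -0, 1.321, -0.067], TCP at [152.944, 528.297, 224.581] pointing down, gripper open.
Joint ranges: [-3.03, 3.03], [-0.79, 2.21], [0.23, 2.52], [-1.04, 4.18], [0, 3.07], [-2.55, 2.55]. Speed limits (rad/s): [2.22, 2.22, 2.57, 3.14, 3.14, 3.14].

INTERFACE

Orientations are given as a unit quaternion [w, x, y, z].
In Python, from rig import bot gives the robot as it stands. Calls block until the motion is done:
- bot.move_to(position, orientation): joint-space move of the TCP to a pose.
- bot.servo_line(position, attitude=None, speed=150, until_force=None): straight line of the TCP; attitude=None keeps the orientation; speed is the mean speed in mm/s. With until_force (N) it stops when the force on the tool has changed by that much, and returns True; else False.
- bot.move_joints(angles): joint-space move.
- bot.move_gripper(opening, grip_force=None): finger opening in mm; grip_force is the grip in N (None keeps the last); returns when the fingers have stopped.
- bot.dwell(seconds).
- bot.ik(position, orientation): joint angles nearest the present ones, or None.
- bot.read_state(): the state.
- bot.read_camera(name): name is "scene" or "top"; returns a dict with "image" (480x640x3 uint8, blue, green, red), "depth" (480x640 float32, mm along the optical axis (not along the pixel's ray), 0 where there is no reading), "fovy" (degrees; the focal length in pixels is half the picture's height over the tangent of half this angle, whatever the lens; pixels are square), "cx", "cy" (the principal point, pixels), "k1" (the pictures are not rectified: a ray, as slopes to the right and down, at radius r is drawn at 1 + k1 r^2 times it, then the intrinsics apply), "eye" and "attitude" of the camera in the world. Camera axes: x right, y down, z forward; pixel columns grow to the right and rows downward; lengths in mm; the calibration is good to about 2 mm. A picture is of the moment at which its call begins.
A pose or a line that the arm cannot do raises bot.MotionError and nothing moves.
- bot.finish_job(): hands the job in, once; it reports no verdict.
The state is a dict: "clock": time; "joint_positions": joint angles; "qvel": joint speeds; "effort": joint torques, N m; "ee_pos": TCP position; "tool_rot": TCP orientation; "ft_force": force on the tool from outside, world axes, zero at the start; "moment": the same for the moment, N m; "grip_width": finger opening in mm.
Only numpy, scipy, OpenCV 4.12 (cv2) and the standard library are available. Lean on these libraries where they do the work, as an engineer would, in place of code of your own. Each camera call takes 0.05 s, during which the arm holds its last target.

TASK

Put the fan back together as far as the last fit: slip the metal spacer ring over the upright spindle of the fan head so that it lies flat on the shoulder, and let go of it. Then pick up the blade wheel, carry it over the vise and the oil bottle, and finish still holding it level and still, centred about 1 cm above the spindle's tip, with the slot under its hub lined up with the flat tang, so that I can oil the spindle before it goes down. The wheel must not touch the fan head, the vise or the bottle, and everything else on the bench stays where it is.

Things in the scene. Friction and masses are not known exactly. Their poses are not given: they have to be found in the camera images.
- spacer_mid (a point): centre of the loose aluminium spacer ring (outer diameter 36 mm, bore 18 mm, 16 mm high), half-way up; it lies flat on the mat between the robot and the vise, z axis along the bore. The mat's top is 8 mm above the bench
- wheel_mid (a point): loose grey plastic blade wheel, lying hub down on the mat: point on its axis 27 mm above the hub's underside (height 54). Hub diameter 38, 20 mm high; four blades to 70 mm radius, 4 to 18 mm above the underside; on the hub a wing grip 34 mm long (x), 12 thick (y), 20 to 54 mm above the underside. Slot in the underside, 6 mm wide, 13 deep, along x like the grip. About 110 g
- shoulder (a point): centre of the flat round shoulder (diameter 40 mm, top 80 mm above the mat) at the foot of the fan head's 10 mm spindle; the spacer belongs here. The grey fan head is fixed on its back, left or right of the vise. Its dished wire guard, outer radius 94 mm, has its rim 5 mm above the shoulder; within 60 mm radius it lies 16 mm or more below it
- spindle_tip (a point): top end of the fan spindle, 37 mm above the shoulder. Its last 12 mm are a flat tang, 10 mm wide along this point's x axis and 4 mm thick along y; z is up. Either way round fits the wheel's slot
- vise: small grey bench vise, fixed, origin under its centre: 120 mm (x) by 70 mm (y), jaws 110 mm high; screw and turning handle stick out towards the robot to 80 mm from the origin, handle 98 mm long
- oil_bottle: white plastic oil bottle standing loose, diameter 40 mm, 150 mm high, origin at the centre of its underside
- screw_tray: blue plastic screw tray, loose, 120 by 160 mm, 28 mm high, origin under its centre; bystander
- spanner: chrome spanner lying loose along its x axis, 180 mm long; bystander
- switch_base: green plastic block with a toggle switch, fixed, about 60 mm, origin under its centre; bystander
- switch (a joint): toggle of the switch block, rad: 0 leaning to the robot as it starts, growing away; leave it
- grease_jar: closed jar, loose, diameter 60 mm, 60 mm high, origin at the centre of its underside; bystander
- screwdriver: screwdriver lying loose along its x axis, bystander

How it is judged:
By the outcome, as a careful person would: the job done as asked, in the order asked, and still so for the second after the job is handed in, while the arm keeps its last pose, push and grip.
It also fails if it takes over 64 s, if anything falls off the work surface, if the arm or the gripper's body presses on something with over 40 N, if the wrist force passes 120 N, or if a joint passes its speed limit or range.

## Working session

There is one attempt and no reset: what is moved stays moved. The work goes in short steps, each a Python script; the robot and the scene stay as the last script left them, time stands still between calls to the robot, and variables do not carry over. Pictures are saved under pics/ and viewed, and the job is handed in when it is done.

```bash
ls; mkdir -p pics; python3 - <<'E'
from rig import bot
import cv2,numpy as np
for n in("scene","top"):
    c=bot.read_camera(n); cv2.imwrite(f"pics/{n}0.png",c["image"]); np.savez(f"{n}0.npz",**c)
    print(n,{k:v for k,v in c.items() if k not in("image","depth")}, (c["depth"]>0).mean())
s=bot.read_state();print(s)
E
```

```text
pics
scene {'fovy': 44.91921730967782, 'cx': 321.15749435558104, 'cy': 248.5170178007421, 'k1': -0.1497335563008062, 'eye': array([1111.36433944, -452.77346975, 1327.66962325]), 'attitude': array([-0.24463201,  0.86576675,  0.4200615 , -0.1189599 ])} 0.9961263020833333
top {'fovy': 49.17955061014581, 'cx': 311.42194169788706, 'cy': 239.58814821776883, 'k1': -0.15461142106458345, 'eye': array([ 314.31046382,    1.44174813, 1295.54770811]), 'attitude': array([ 0.07287354, -0.70356906,  0.7045989 , -0.05674871])} 0.9959016927083333
{'clock': 0.1, 'joint_positions': array([ 1.22239707e+00,  3.00434625e-01,  1.52155408e+00, -2.13405488e-05,
        1.32072392e+00, -6.65759296e-02]), 'qvel': array([-0.00100892, -0.0013758 , -0.00235907,  0.00079198,  0.00060815,
       -0.00084463]), 'effort': array([ 1.13906091e-03, -5.44381928e+01, -3.62360537e+01, -4.69581971e-05,
        3.06444781e-03,  5.19262500e-07]), 'ee_pos': array([152.87326715, 528.08096876, 224.0527546 ]), 'tool_rot': array([-0.56504344,  0.5654883 ,  0.42449504, -0.42515039]), 'ft_force': array([-0.53764285,  0.03820639,  1.46231474]), 'moment': array([-0.01009973, -0.0206455 ,  0.02403085]), 'grip_width': 85.64324632737352}
```

View pics/scene0.png

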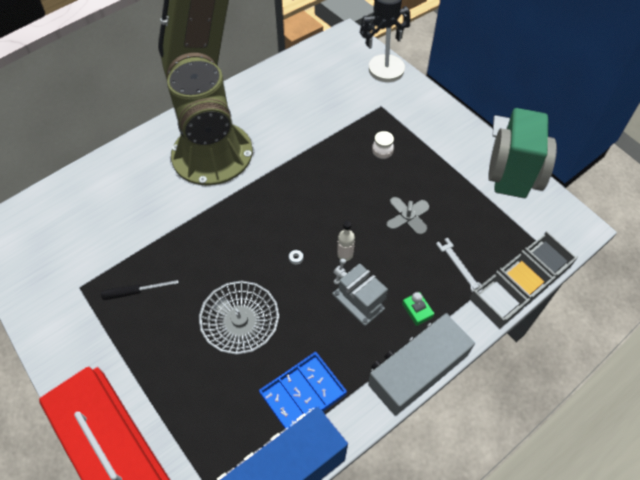

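View pics/top0.png

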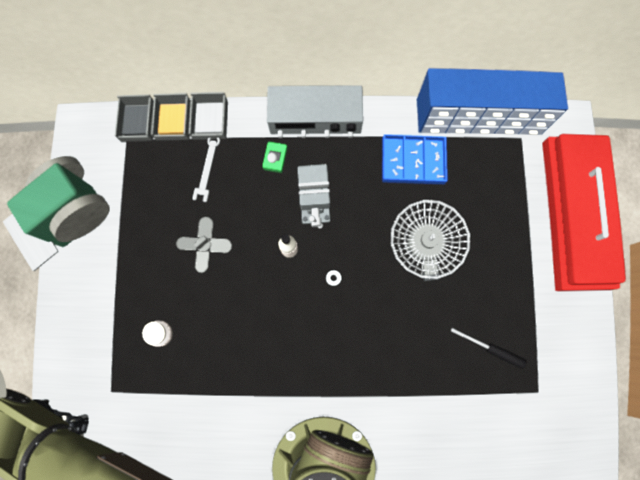

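The top picture shows the wheel at about (204,244), bottle (288,245), vise (313,195), spacer (334,278) and fan head (430,240). Next I'll write helpers and zoom in.

```bash
cat > h.py <<'E'
import numpy as np,cv2
from scipy.spatial.transform import Rotation as R
def rot(q): return R.from_quat([q[1],q[2],q[3],q[0]]).as_matrix()
class Cam:
    def __init__(s,c):
        s.c=c; h=np.asarray(c["image"]).shape[0]; f=h/2/np.tan(np.radians(float(c["fovy"]))/2)
        s.K=np.array([[f,0,float(c["cx"])],[0,f,float(c["cy"])],[0,0,1]]); s.D=np.array([float(c["k1"]),0,0,0,0.])
        s.R=rot(c["attitude"]); s.e=np.asarray(c["eye"]); s.img=np.asarray(c["image"]); s.dep=np.asarray(c["depth"])
    def rays(s,uv):
        p=cv2.undistortPoints(np.asarray(uv,float).reshape(-1,1,2),s.K,s.D,None,None,None).reshape(-1,2)
        return np.c_[p,np.ones(len(p))]@s.R.T
    def plane(s,uv,z):
        d=s.rays(uv); return s.e+d*((z-s.e[2])/d[:,2])[:,None]
    def proj(s,P):
        p=(np.asarray(P,float).reshape(-1,3)-s.e)@s.R
        return cv2.projectPoints(p.reshape(-1,1,3),np.zeros(3),np.zeros(3),s.K,s.D)[0].reshape(-1,2)
    def cloud(s,m=None):
        m=np.ones(s.dep.shape,bool) if m is None else m
        v,u=np.nonzero(m&(s.dep>0)); d=s.rays(np.c_[u,v]); return s.e+d*s.dep[v,u][:,None], np.c_[u,v]
def load(n): return Cam(dict(np.load(n)))
def snap(n,tag):
    from rig import bot
    c=bot.read_camera(n); np.savez(f"{tag}.npz",**c); return Cam(c)
def crop(cam,u0,v0,u1,v1,k,path):
    cv2.imwrite(path,cv2.resize(cam.img[v0:v1,u0:u1],None,fx=k,fy=k,interpolation=cv2.INTER_CUBIC))
def triang(a,ua,b,ub):
    da=a.rays([ua])[0];db=b.rays([ub])[0];A=np.c_[da,-db]
    t=np.linalg.lstsq(A,b.e-a.e,rcond=None)[0]; p=a.e+da*t[0];q=b.e+db*t[1]; return (p+q)/2,np.linalg.norm(p-q)
E
python3 - <<'E'
from h import *
t=load("top0.npz");s=load("scene0.npz")
crop(t,160,140,480,300,2.5,"pics/tc.png")
crop(t,380,190,480,290,6,"pics/tfan.png")
crop(t,165,205,245,285,7,"pics/twheel.png")
crop(s,190,270,290,360,6,"pics/sfan.png")
crop(s,375,185,440,245,9,"pics/swheel.png")
# depth checks
for nm,c in(("top",t),("scene",s)):
    P,uv=c.cloud()
    mat=(c.img.max(2)<40)
    Pm,_=c.cloud(mat); Pm=Pm[(Pm[:,2]>-30)&(Pm[:,2]<50)]; print(nm,"mat z med",np.median(Pm[:,2]),Pm[:,2].std())
for nm,u in dict(wheel=(204,244),bottle=(288,245),spacer=(334,278),fan=(430,240),vise=(313,180)).items(): print(nm,t.plane([u],20)[0].round())
E
```

```text
top mat z med 7.518970892798393 5.010751216294952
scene mat z med 25.09098883945103 9.846274675328559
wheel [541. 299.  20.]
bottle [538.  89.  20.]
spacer [456. -24.  20.]
fan [ 549. -264.   20.]
vise [705.  27.  20.]
```

```bash
python3 - <<'E'
from h import *
t=load("top0.npz");s=load("scene0.npz")
a=cv2.resize(t.img[190:290,380:480],(400,400),interpolation=cv2.INTER_CUBIC)
b=cv2.resize(s.img[275:355,195:285],(400,400),interpolation=cv2.INTER_CUBIC)
cv2.imwrite("pics/fan2.png",np.hstack([a,b]))
a=cv2.resize(t.img[205:285,165:245],(400,400),interpolation=cv2.INTER_CUBIC)
b=cv2.resize(s.img[185:245,378:438],(400,400),interpolation=cv2.INTER_CUBIC)
cv2.imwrite("pics/wh2.png",np.hstack([a,b]))
E
```

```text
(no output)
```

View pics/fan2.png

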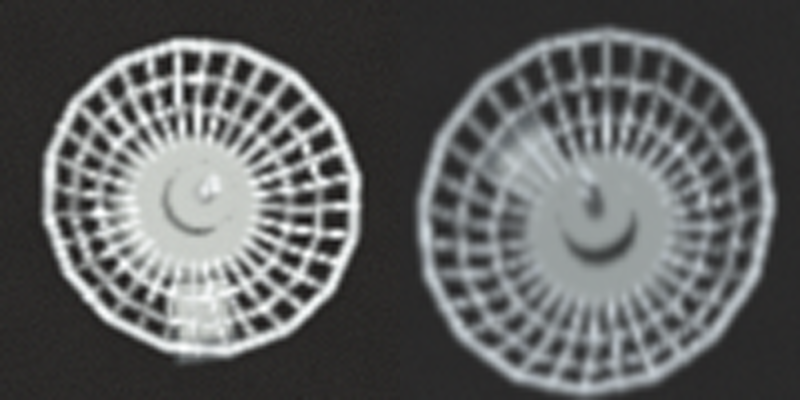

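View pics/wh2.png

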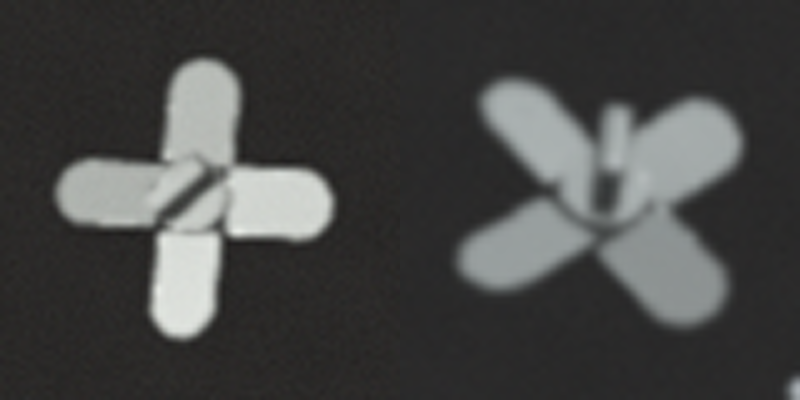

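View pics/tc.png

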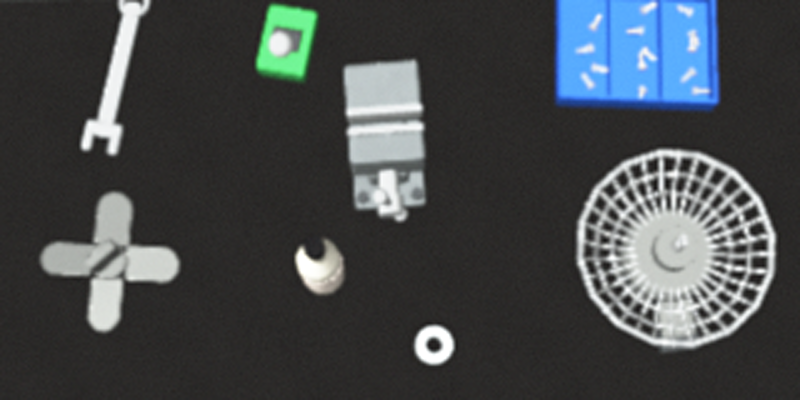

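The guard rim, shoulder (with a shadow crescent) and a bright spindle tip near (432,236) in the top view are visible. The wheel shows four blades, and the grip runs diagonally. Now the measurements.

```bash
cat >> h.py <<'E'
from scipy.optimize import least_squares
def circ(P,r=None):
    P=P[:,:2];c0=P.mean(0);r0=np.linalg.norm(P-c0,axis=1).mean()
    if r: f=lambda x:np.linalg.norm(P-x[:2],axis=1)-r; o=least_squares(f,c0,loss="soft_l1");return o.x,r,np.std(o.fun)
    f=lambda x:np.linalg.norm(P-x[:2],axis=1)-x[2]; o=least_squares(f,[*c0,r0],loss="soft_l1"); return o.x[:2],o.x[2],np.sqrt(2*o.cost/len(P))
def outer(cam,box,thr,k=4):
    u0,v0,u1,v1=box; g=cv2.cvtColor(cam.img[v0:v1,u0:u1],cv2.COLOR_BGR2GRAY); g=cv2.resize(g,None,fx=k,fy=k,interpolation=cv2.INTER_CUBIC)
    m=(g>thr).astype(np.uint8); cs,_=cv2.findContours(m,cv2.RETR_CCOMP,cv2.CHAIN_APPROX_NONE)
    cs=sorted(cs,key=cv2.contourArea,reverse=True)
    return [(c.reshape(-1,2)+.5)/k-.5+[u0,v0] for c in cs]
E
python3 - <<'E'
from h import *
t=load("top0.npz");s=load("scene0.npz")
for nm,c,bf,bs,bw in(("top",t,(380,190,480,290),(320,264,350,294),(165,205,245,285)),("scene",s,(190,270,290,365),(282,242,310,272),(378,185,436,245))):
    o=outer(c,bf,100)[0]; h=cv2.convexHull(o.astype(np.float32)).reshape(-1,2)
    print(nm,"rim",circ(c.plane(h,93)), circ(c.plane(h,93),94))
    o=outer(c,bs,110); print(nm,"spacer out",circ(c.plane(o[0],24)), "bore", circ(c.plane(o[1],24)) if len(o)>1 else None)
    o=outer(c,bw,90)[0]; P=c.plane(o,24); print(nm,"wheel minEnc",cv2.minEnclosingCircle(P[:,:2].astype(np.float32)))
    P,uv=c.cloud(); q=(P[:,2]>45)&(uv[:,0]>bw[0])&(uv[:,0]<bw[2])&(uv[:,1]>bw[1])&(uv[:,1]<bw[3])
    Q=P[q]; print("grip cloud",len(Q),Q.mean(0),Q[:,2].max()); w,V=np.linalg.eigh(np.cov(Q[:,:2].T)); print("len dir",np.degrees(np.arctan2(V[1,1],V[0,1])),np.sqrt(w*12))
    u0,v0,u1,v1=bf; q=(P[:,2]>97)&(uv[:,0]>u0)&(uv[:,0]<u1)&(uv[:,1]>v0)&(uv[:,1]<v1); print("spindle cloud",q.sum()); print(np.c_[uv[q],P[q]].round(1)[:40])
    u0,v0,u1,v1=bs;q=(P[:,2]>15)&(uv[:,0]>u0)&(uv[:,0]<u1)&(uv[:,1]>v0)&(uv[:,1]<v1);print("spacer cloud",P[q].mean(0),P[q][:,2].max())
E
```

```text
top rim (array([ 539.56556597, -248.80888209]), np.float64(95.32880425618627), np.float64(0.4916635132753651)) (array([ 539.50768222, -249.28535121]), 94, np.float64(0.6312587977252283))
top spacer out (array([456.41599688, -22.342221  ]), np.float64(19.437931794470238), np.float64(0.22939932129093302)) bore (array([456.41272141, -22.20264794]), np.float64(6.78738709344185), np.float64(0.2641739409416621))
top wheel minEnc ((539.9461059570312, 300.02813720703125), 71.12481689453125)
grip cloud 88 [539.54985914 299.08178895  58.89710316] 66.57461500429645
len dir 130.04531457666212 [13.10721262 32.97844801]
spindle cloud 27
[[ 400.   213.   599.6 -179.1   97.5]
 [ 432.   234.   544.1 -247.3  123.1]
 [ 433.   234.   543.3 -248.8  127. ]
 [ 431.   235.   542.6 -245.8  118.7]
 [ 432.   235.   541.4 -246.9  124.5]
 [ 433.   235.   541.6 -249.4  123.8]
 [ 434.   235.   542.3 -252.5  120.2]
 [ 430.   236.   541.7 -244.9  111.3]
 [ 431.   236.   541.6 -247.2  111.8]
 [ 432.   236.   540.3 -248.1  118.5]
 [ 433.   236.   539.4 -249.4  123.3]
 [ 434.   236.   539.2 -251.5  124.1]
 [ 429.   237
[... 2080 characters left out ...]
1.6 -255.2  111.3]
 [ 237.   314.   542.2 -253.1  109.6]
 [ 238.   314.   544.9 -251.7  112.2]
 [ 239.   314.   545.4 -249.5  110.2]
 [ 236.   315.   542.7 -256.3  109.2]
 [ 237.   315.   543.8 -254.3  108.5]
 [ 238.   315.   543.4 -251.8  104.4]
 [ 239.   315.   545.9 -250.4  106.8]
 [ 237.   316.   543.5 -254.9  103.2]
 [ 238.   316.   545.6 -253.3  104.7]
 [ 239.   316.   546.3 -251.2  103.1]
 [ 239.   317.   546.9 -252.1   99.9]
 [ 203.   333.   528.1 -340.5   97.3]
 [ 216.   346.   574.2 -334.4   99. ]
 [ 217.   346.   575.3 -332.5   98.3]
 [ 251.   349.   628.5 -275.2   97.4]
 [ 244.   351.   622.6 -290.4   97.1]]
spacer cloud [459.17784186 -23.78088549  22.02267037] 30.196280515995113
```

Both cameras agree to within 2 mm: fan (540,-250), spacer (457,-23), wheel (540.5,299). The tang's direction is harder at this resolution, so I'll average several frames.

```bash
python3 - <<'E'
from h import *
from rig import bot
for n in("top","scene"):
    I=[];Dp=[]
    for i in range(12):
        c=bot.read_camera(n); I.append(c["image"].astype(float)); Dp.append(c["depth"])
    Dp=np.array(Dp); d=np.nanmean(np.where(Dp>0,Dp,np.nan),0); c["depth"]=np.nan_to_num(d); c["image"]=np.mean(I,0)
    np.savez(f"{n}avg.npz",**c); print(n,np.std(I,0).mean(),np.nanstd(np.where(Dp>0,Dp,np.nan),0).mean())
    cam=Cam(c)
    bf=(422,228,442,250) if n=="top" else (228,303,248,322)
    P,uv=cam.cloud(); u0,v0,u1,v1=bf; q=(P[:,2]>95)&(uv[:,0]>u0)&(uv[:,0]<u1)&(uv[:,1]>v0)&(uv[:,1]<v1); print(np.c_[uv[q],P[q]].round(1))
    print(c["image"].mean(2)[v0:v1,u0:u1].round().astype(int))
    im=np.clip((cam.img[v0:v1,u0:u1]-90)*1.6,0,255).astype(np.uint8)
    cv2.imwrite(f"pics/tip_{n}.png",cv2.resize(im,(400,400),interpolation=cv2.INTER_CUBIC))
a=cv2.imread("pics/tip_top.png");b=cv2.imread("pics/tip_scene.png");cv2.imwrite("pics/tips.png",np.hstack([a,b]))
E
```

```text
top 1.0273143381849084 2.737269
[[ 432.   234.   544.3 -247.5  122. ]
 [ 433.   234.   543.6 -249.1  125.4]
 [ 431.   235.   543.9 -247.3  111.7]
 [ 432.   235.   541.9 -247.4  122.1]
 [ 433.   235.   541.6 -249.4  123.5]
 [ 434.   235.   541.7 -251.8  123.3]
 [ 430.   236.   541.5 -244.8  112. ]
 [ 431.   236.   541.6 -247.2  111.8]
 [ 432.   236.   540.  -247.8  119.7]
 [ 433.   236.   539.1 -249.1  124.7]
 [ 434.   236.   539.2 -251.6  123.8]
 [ 429.   237.   541.5 -244.9   99.8]
 [ 430.   237.   539.2 -244.7  111.9]
 [ 431.   237.   539.1 -246.9  112.7]
 [ 432.   237.   538.  -248.1  118. ]
 [ 433.   237.   537.  -249.2  123.7]
 [ 434.   237.   536.8 -251.4  124.2]
 [ 429.   238.   539.2 -244.8   99.7]
 [ 430.   238.   537.6 -245.5  107.9]
 [ 431.   238.   536.7 -246.8  112.7]
 [ 432.   238.   535.8 -248.1  117.3]
 [ 433.   238.   535.4 -250.   119.6]
 [ 429.   239.   537.6 -245.6   95.3]
 [ 430.   239.   536.3 -246.6  102.1]
 [ 431.   239.   535.7 -248.2  105.7]
 [ 432.   239.   535.5 -250.3  106.7]]
[[202 202 202 201 201 201 201 202 201 202 201 201 204 206 206 215 204 148
  138
[... 3995 characters left out ...]
 160 162
  163 160]
 [161 160 158 155 157 159 160 160 153 139 106  98 129 152 159 159 159 159
  158 158]
 [160 159 159 158 158 159 158 153 132 112  94  90 114 148 158 159 159 159
  158 159]
 [159 159 158 158 158 158 158 153 133 105  90  88 110 146 158 159 159 159
  157 155]
 [159 157 153 155 157 158 158 156 143 115  98  96 116 146 157 159 159 158
  151 137]
 [159 155 147 152 157 158 158 157 151 134 121 120 134 152 158 159 159 157
  145 124]
 [159 156 149 152 156 158 158 158 156 152 145 145 151 156 158 159 158 154
  135 111]
 [159 158 154 149 152 156 158 158 158 157 156 156 157 158 158 158 155 144
  114  98]
 [158 158 154 141 139 149 156 158 158 158 158 158 158 158 157 154 145 121
   88  94]]
```

View pics/tips.png

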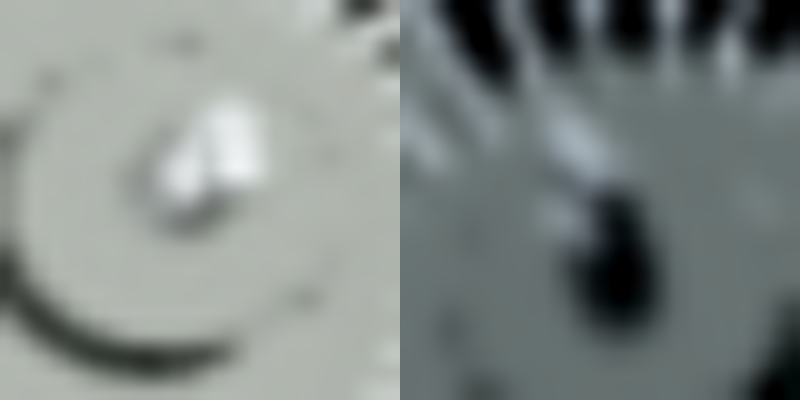

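In the top tip crop the right-hand bright blob (u 432–434, v 233–237) is the tang's top, and the left one is a ledge. In the scene crop the light strip runs diagonally from about (235,308) to (238,312). I'll get the direction from moments.

```bash
python3 - <<'E'
from h import *
for n in("top","scene"):
    c=load(f"{n}avg.npz"); 
    g=c.img.mean(2)
    if n=="scene":
        W=[(u,v,max(g[v,u]-163,0)) for v in range(307,313) for u in range(234,241)]
    else:
        W=[(u,v,max(g[v,u]-201,0)) for v in range(232,239) for u in range(432,438)]
    W=np.array(W); W=W[W[:,2]>0]; P=c.plane(W[:,:2],125)[:,:2]; w=W[:,2]/W[:,2].sum(); m=w@P; C=(P-m).T@((P-m)*w[:,None]); e,V=np.linalg.eigh(C)
    print(n,m,np.degrees(np.arctan2(V[1,1],V[0,1])),np.sqrt(e*12))
    # depth: points z>121
    P,uv=c.cloud(); q=(P[:,2]>121.5)&(P[:,2]<130)&(np.hypot(P[:,0]-540,P[:,1]+250)<12); Q=P[q]; Q=c.plane(uv[q],125)
    e,V=np.linalg.eigh(np.cov(Q[:,:2].T)); print(" depth",len(Q),Q.mean(0),np.degrees(np.arctan2(V[1,1],V[0,1])),np.sqrt(e*12))
    for a in range(-30,61,15): 
        d=np.array([np.cos(np.radians(a)),np.sin(np.radians(a))]);o=np.array([540,-250.])
        print(a,(c.proj([[*(o+5*d),125],[*(o-5*d),125]])).round(1).tolist())
E
```

```text
top [ 540.59097964 -249.7212228 ] -172.95087252276852 [ 6.97394202 10.26677934]
 depth 9 [ 540.31363194 -249.32516637  125.        ] -156.21902685588952 [5.0697963  9.69745631]
-30 [[434.4, 233.7], [432.4, 237.4]]
-15 [[433.9, 233.5], [432.9, 237.7]]
0 [[433.3, 233.4], [433.5, 237.7]]
15 [[432.8, 233.5], [434.1, 237.7]]
30 [[432.2, 233.7], [434.6, 237.4]]
45 [[431.8, 234.1], [435.0, 237.1]]
60 [[431.5, 234.5], [435.3, 236.6]]
scene [ 538.29227862 -249.94971483] -174.42073671535178 [ 6.34196647 10.81309792]
 depth 9 [ 540.94012483 -251.4081647   125.        ] -170.08758762571944 [ 4.41411686 12.14168261]
-30 [[236.9, 311.7], [236.6, 307.8]]
-15 [[237.4, 311.5], [236.0, 307.9]]
0 [[237.9, 311.3], [235.5, 308.1]]
15 [[238.4, 310.9], [235.1, 308.5]]
30 [[238.7, 310.4], [234.8, 309.0]]
45 [[238.9, 309.9], [234.6, 309.5]]
60 [[238.9, 309.4], [234.6, 310.0]]
```

```bash
python3 - <<'E'
from h import *
for n,b in(("top",(380,190,480,290)),("scene",(190,270,290,365))):
    c=load(f"{n}avg.npz"); ctr=np.array([539.6,-249]) if n=="top" else np.array([540.4,-250.2])
    g=c.img.mean(2).astype(np.float32)
    a=np.radians(np.arange(0,360,.5))
    # spokes sampled on rings: at rim and outside rim
    for z,r in((93,94.5),(86,84),(82,74),(76,66),(72,60),(72,55)):
        P=np.c_[ctr[0]+r*np.cos(a),ctr[1]+r*np.sin(a),np.full(len(a),z)]; uv=c.proj(P).astype(np.float32)
        v=cv2.remap(g,uv[:,0].reshape(1,-1),uv[:,1].reshape(1,-1),cv2.INTER_CUBIC)[0]; F=np.fft.rfft(v-v.mean()); A=np.abs(F)
        k=np.argsort(-A[:60])[:4]; print(n,z,r,[(int(i),round(float(A[i]),0),round(float(np.degrees(-np.angle(F[i])/i)%(360/i)),2)) for i in k])
# radius of rim hull vs angle
    o=outer(Cam(dict(c.c,image=c.img.astype(np.uint8))),b,100)[0]; P=c.plane(o,93)[:,:2]-ctr
    an=np.degrees(np.arctan2(P[:,1],P[:,0]))%360; r=np.hypot(*P.T); q=np.array([r[(an>=i)&(an<i+3)].max() if ((an>=i)&(an<i+3)).any() else 94 for i in range(0,360,3)])
    F=np.fft.rfft(q-q.mean());A=np.abs(F);k=np.argsort(-A)[:5];print("rim poly",[(int(i),round(float(A[i]),1),round(float((np.degrees(-np.angle(F[i])/i)+1.5)%(360/i)),2)) for i in k])
E
```

```text
top 93 94.5 [(16, 9486.0, 7.01), (32, 3751.0, 6.94), (4, 2653.0, 88.86), (7, 2115.0, 18.52)]
top 86 84 [(32, 22828.0, 7.13), (33, 5814.0, 5.81), (31, 4089.0, 9.07), (2, 3897.0, 2.51)]
top 82 74 [(32, 7450.0, 7.37), (2, 6731.0, 17.68), (31, 4996.0, 8.79), (6, 4568.0, 57.74)]
top 76 66 [(32, 24063.0, 7.19), (31, 8417.0, 8.7), (3, 6883.0, 57.78), (2, 6548.0, 7.44)]
top 72 60 [(32, 16975.0, 7.05), (1, 7639.0, 142.05), (2, 4651.0, 1.18), (3, 3987.0, 61.83)]
top 72 55 [(32, 13155.0, 7.07), (1, 5727.0, 195.87), (2, 4390.0, 168.24), (12, 3077.0, 14.42)]
rim poly [(16, 34.9, 7.4), (4, 13.7, 86.81), (7, 13.2, 18.39), (5, 11.1, 38.87), (3, 10.4, 57.75)]
scene 93 94.5 [(16, 6450.0, 7.06), (32, 2255.0, 7.14), (2, 1925.0, 21.78), (31, 903.0, 8.37)]
scene 86 84 [(32, 12788.0, 7.12), (1, 8524.0, 326.54), (2, 4140.0, 159.25), (33, 2361.0, 2.54)]
scene 82 74 [(32, 5522.0, 7.62), (1, 4759.0, 306.95), (2, 2309.0, 76.19), (17, 2095.0, 16.95)]
scene 76 66 [(32, 11568.0, 7.19), (33, 6108.0, 6.33), (1, 4303.0, 268.22), (31, 3776.0, 1.97)]
scene 72 60 [(32, 10477.0, 7.21), (2, 3809.0, 5.88), (1, 3683.0, 255.74), (3, 3650.0, 81.01)]
scene 72 55 [(32, 8281.0, 7.05), (1, 4476.0, 168.0), (3, 3593.0, 76.5), (6, 2232.0, 18.61)]
rim poly [(16, 40.5, 6.9), (2, 12.2, 17.71), (32, 9.4, 7.0), (25, 4.6, 10.91), (6, 4.5, 32.56)]
```

Guard symmetry gives 7.1° in both cameras, which agrees with the direct tang estimates of 5–10°. So tang yaw is 7.1°. Now to refine the wheel, bottle and vise, and check the arm's poses.

```bash
python3 - <<'E'
from h import *
from rig import bot
for n,bw,bb in(("top",(165,205,245,285),(272,230,302,262)),("scene",(378,185,436,245),(332,222,358,268))):
    c=load(f"{n}avg.npz"); c.img=c.img.astype(np.uint8)
    ctr=np.array([539.9,299.7]) if n=="top" else np.array([541.2,298.1])
    g=c.img.mean(2).astype(np.float32); a=np.radians(np.arange(0,360,.5))
    for r in(35,45,55,62):
        uv=c.proj(np.c_[ctr[0]+r*np.cos(a),ctr[1]+r*np.sin(a),np.full(len(a),19)]).astype(np.float32)
        v=cv2.remap(g,uv[:,0].reshape(1,-1),uv[:,1].reshape(1,-1),cv2.INTER_LINEAR)[0]; v=(v>90).astype(float)
        F=np.fft.rfft(v-v.mean()); print(n,r,"blade phase",round(float(np.degrees(-np.angle(F[4])/4)%90),1), "frac",v.mean())
    P,uv=c.cloud(); q=(np.hypot(P[:,0]-ctr[0],P[:,1]-ctr[1])<30)&(P[:,2]>56)&(P[:,2]<70); Q=c.plane(uv[q],62)[:,:2]
    h=cv2.minAreaRect(Q.astype(np.float32)); e,V=np.linalg.eigh(np.cov(Q.T)); print(" grip top",len(Q),Q.mean(0),h,np.degrees(np.arctan2(V[1,1],V[0,1]))%180,np.sqrt(12*e))
    q=(uv[:,0]>bb[0])&(uv[:,0]<bb[2])&(uv[:,1]>bb[1])&(uv[:,1]<bb[3])&(P[:,2]>40); print(" bottle",np.median(P[q],0),P[q][:,2].max(), P[q][P[q][:,2]>130].mean(0))
    q=(P[:,2]>90)&(P[:,0]>560)&(P[:,0]<760)&(abs(P[:,1]-30)<90); print(" vise jaws",P[q].min(0),P[q].max(0))
def ori(phi):
    x=np.array([np.cos(phi),np.sin(phi),0]);y=np.array([0,0,-1.]);m=np.c_[x,y,np.cross(x,y)]; q=R.from_matrix(m).as_quat(); return np.r_[q[3],q[:3]]
st=bot.read_state(); m=rot(st["tool_rot"]); print(m.round(2), st["clock"],bot.tip_reach, np.degrees(np.arctan2(m[1,0],m[0,0])))
for p in((457,-23,30),(540,-250,110),(540,299,50),(540,-250,177)):
    print(p); 
    for f in range(-180,180,30):
        j=bot.ik(p,ori(np.radians(f))); print(f,None if j is None else (round(float(j[0]),2),round(float(j[5]),2)),end=" ")
E
```

```text
top 35 blade phase 86.4 frac 0.6819444444444445
top 45 blade phase 86.4 frac 0.5208333333333334
top 55 blade phase 86.3 frac 0.425
top 62 blade phase 86.2 frac 0.35138888888888886
 grip top 71 [540.06595415 299.46496869] ((539.6671142578125, 299.5237121582031), (12.465509414672852, 32.42586898803711), 45.970550537109375) 130.3427211080085 [12.71677792 33.39493094]
 bottle [521.2006553   82.42228002 107.53194835] 159.0447530551378 [527.62185467  85.71491468 156.06716624]
 vise jaws [579.09972128 -12.43350158  90.05129342] [715.18545502  60.29265447 119.63041446]
scene 35 blade phase 86.0 frac 0.7222222222222222
scene 45 blade phase 87.3 frac 0.5680555555555555
scene 55 blade phase 86.3 frac 0.4222222222222222
scene 62 blade phase 86.2 frac 0.3388888888888889
 grip top 50 [541.56173554 297.34340923] ((541.5668334960938, 297.4665832519531), (11.746891021728516, 35.203407287597656), 40.37799072265625) 129.9683224191226 [12.27563103 37.19237305]
 bottle [538.51796367  77.03459895 101.92022276] 158.1915961638581 [532.51563798  82.9541143  149.99381342]
 vise jaws [579.39571476 -13.74183673
[... 260 characters left out ...]
39) 0 (-0.13, -0.13) 30 (-0.13, -0.65) 60 (-0.13, -1.18) 90 (-0.13, -1.7) 120 (-0.13, -2.22) 150 None (540, -250, 110)
-180 None -150 (-0.5, 2.12) -120 (-0.5, 1.6) -90 (-0.5, 1.08) -60 (-0.5, 0.55) -30 (-0.5, 0.03) 0 (-0.5, -0.5) 30 (-0.5, -1.02) 60 (-0.5, -1.54) 90 (-0.5, -2.07) 120 None 150 None (540, 299, 50)
-180 None -150 None -120 (0.45, 2.54) -90 (0.45, 2.02) -60 (0.45, 1.49) -30 (0.45, 0.97) 0 (0.45, 0.45) 30 (0.45, -0.08) 60 (0.45, -0.6) 90 (0.45, -1.12) 120 (0.45, -1.65) 150 (0.45, -2.17) (540, -250, 177)
-180 None -150 (-0.5, 2.12) -120 (-0.5, 1.6) -90 (-0.5, 1.08) -60 (-0.5, 0.55) -30 (-0.5, 0.03) 0 (-0.5, -0.5) 30 (-0.5, -1.02) 60 (-0.5, -1.54) 90 (-0.5, -2.07) 120 None 150 None
```

Grip direction is about 130–131° (blades at 86.3° + 45°), the bottle is at (530,85) and the vise centre near (647,23) with its top at z≈118. Now picking up the spacer.

```bash
cat >> h.py <<'E'
def ori(deg):
    phi=np.radians(deg);x=np.array([np.cos(phi),np.sin(phi),0]);y=np.array([0,0,-1.]);m=np.c_[x,y,np.cross(x,y)]; q=R.from_matrix(m).as_quat(); return np.r_[q[3],q[:3]]
def rep(l=""):
    from rig import bot
    s=bot.read_state(); print(l,"t",round(s["clock"],2),"p",np.round(s["ee_pos"],1),"w",round(s["grip_width"],1),"F",np.round(s["ft_force"],1)); return s
E
python3 - <<'E'
from h import *
from rig import bot
bot.move_to([457.2,-23.2,150],ori(0)); rep()
bot.move_gripper(60); rep()
bot.servo_line([457.2,-23.2,30],speed=100,until_force=12) and print("CONTACT"); rep()
bot.move_gripper(20,40); rep()
bot.servo_line([457.2,-23.2,80],speed=100); rep()
t=snap("top","top1");s=snap("scene","scene1")
a=cv2.resize(t.img[230:310,285:385],(400,320),interpolation=cv2.INTER_CUBIC);b=cv2.resize(s.img[215:295,250:350],(400,320),interpolation=cv2.INTER_CUBIC)
cv2.imwrite("pics/grab1.png",np.hstack([a,b]))
E
```

```text
t 3.57 p [457.3 -22.6 150.1] w 85.0 F [ 0.4 -0.1 -0.1]
 t 3.94 p [457.2 -23.1 150. ] w 60.1 F [ 1.1  0.2 -0.7]
 t 5.29 p [457.5 -23.2  30.5] w 60.1 F [-0.4 -0.9 -0.3]
 t 5.76 p [457.2 -23.2  30.1] w 19.9 F [0.3 0.4 0.7]
 t 6.41 p [456.9 -23.2  79.6] w 19.7 F [ 0.2 -0.1  0.8]
```

View pics/grab1.png

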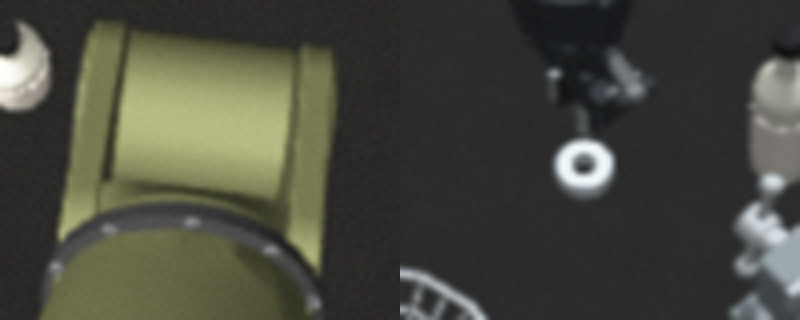

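The fingers closed to 20 mm, so they missed the ring. It still lies at (296,256) in the scene view. I'll check where the fingertips appear against the expected pixel.

```bash
python3 - <<'E'
from h import *
s=load("scene1.npz")
for z in(8,24,50,61,80,100): print(z,s.proj([[457.2,-23.2,z]]).round(1))
print(s.proj([[457.2+10,-23.2,61],[457.2-10,-23.2,61]]).round(1))
P,uv=s.cloud(); q=(abs(uv[:,0]-296)<18)&(abs(uv[:,1]-248)<20)&(P[:,2]>30)&(abs(P[:,0]-457)<40)&(abs(P[:,1]+23)<40); 
for z in range(30,130,10):
    k=q&(P[:,2]>=z)&(P[:,2]<z+10); print(z,k.sum(),P[k].min(0).round() if k.any() else "",P[k].max(0).round() if k.any() else "")
crop(s,265,200,325,275,8,"pics/g1b.png")
E
```

```text
8 [[295.9 258.6]]
24 [[295.7 255.5]]
50 [[295.3 250.3]]
61 [[295.1 248.1]]
80 [[294.8 244.1]]
100 [[294.5 239.9]]
[[297.5 250.7]
 [292.8 245.5]]
30 0  
40 0  
50 0  
60 0  
70 0  
80 7 [445. -31.  84.] [473. -20.  90.]
90 27 [442. -34.  90.] [480. -20.  99.]
100 19 [434. -34. 101.] [480. -23. 109.]
110 19 [441. -33. 110.] [480. -26. 120.]
120 15 [432. -34. 121.] [480. -20. 130.]
```

View pics/g1b.png

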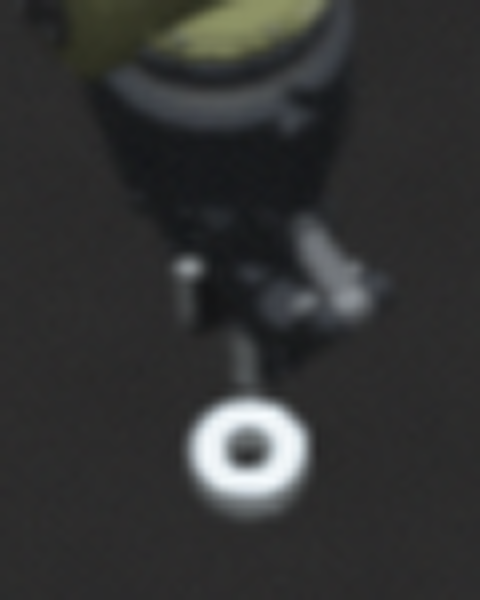

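```bash
python3 - <<'E'
from h import *
from rig import bot
for n in("scene0.npz","scene1.npz"):
    s=load(n); o=outer(s,(284,246,310,272),110); print(n,circ(s.plane(o[0],24)),o[0].mean(0),circ(s.plane(o[0],74)), s.dep[252:261:2,292:301:2].mean())
    P,uv=s.cloud();q=(s.img.max(2)[uv[:,1],uv[:,0]]>150)&(abs(uv[:,0]-296)<9)&(abs(uv[:,1]-257)<9);print(np.median(P[q],0))
st=rep();print(rot(st["tool_rot"]).round(3))
E
```

```text
scene0.npz (array([458.0032858, -24.0661118]), np.float64(19.78433065793123), np.float64(0.4124906115871886)) [295.6712963  255.90432099] (array([483.06290136, -40.50879971]), np.float64(19.025806260484284), np.float64(0.3978497570163908)) 1523.4803
[455.68508165 -22.16951169  22.05261309]
scene1.npz (array([458.10197067, -24.13040604]), np.float64(19.974763886415904), np.float64(0.48422618726743966)) [295.60493827 255.92901235] (array([483.15799009, -40.57133303]), np.float64(19.20950376462079), np.float64(0.46761034120741135)) 1524.0181
[455.12705802 -21.48570986  21.85655677]
 t 6.51 p [456.8 -23.2  79.3] w 19.9 F [-0.3  0.3  0.3]
[[ 1.    -0.001  0.   ]
 [-0.     0.     1.   ]
 [-0.001 -1.     0.   ]]
```

The ring hasn't moved, so the fingertips must be higher than I assumed. With the jaws at 44 mm I'll lower gently and probe for the mat, which measures the real fingertip reach.

```bash
python3 - <<'E'
from h import *
from rig import bot
bot.move_gripper(46); rep()
bot.servo_line([457.2,-23.2,34],speed=100,until_force=10) and print("CONTACT hi"); rep()
print(bot.servo_line([457.2,-23.2,14],speed=25,until_force=6)); rep()
E
```

```text
t 6.88 p [457.2 -23.2  79.9] w 46.1 F [0.7 0.3 0.5]
 t 7.48 p [457.4 -23.2  34.3] w 46.2 F [ 0.4 -0.1  0.5]
False
 t 8.43 p [457.3 -23.2  14.1] w 46.4 F [-0.4  0.1  0.4]
```

```bash
python3 - <<'E'
from h import *
s=snap("scene","scene2")
crop(s,265,200,325,275,8,"pics/g2.png")
E
```

```text
(no output)
```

View pics/g2.png

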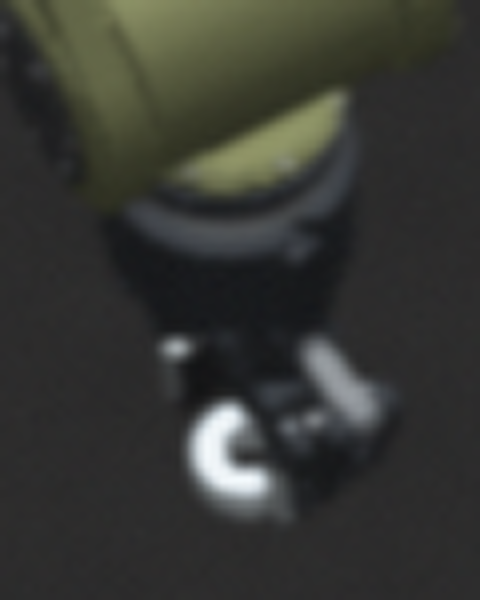

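The near finger ends about at mat level, at (302,264), so the tips reach only about 5 mm past the TCP at this opening. The earlier miss also limits the reach at 36 mm to under 6 mm, so it's safe to close here.

```bash
python3 - <<'E'
from h import *
from rig import bot
bot.move_gripper(20,40); rep()
bot.servo_line([457.2,-23.2,130],speed=130); rep()
s=snap("scene","scene3")
crop(s,260,190,330,275,7,"pics/g3.png")
E
```

```text
t 8.79 p [457.3 -23.2  14.6] w 31.9 F [-3.6  1.2 10. ]
 t 9.83 p [456.8 -23.2 129.3] w 32.2 F [ 0.1  0.3 -0.3]
```

View pics/g3.png

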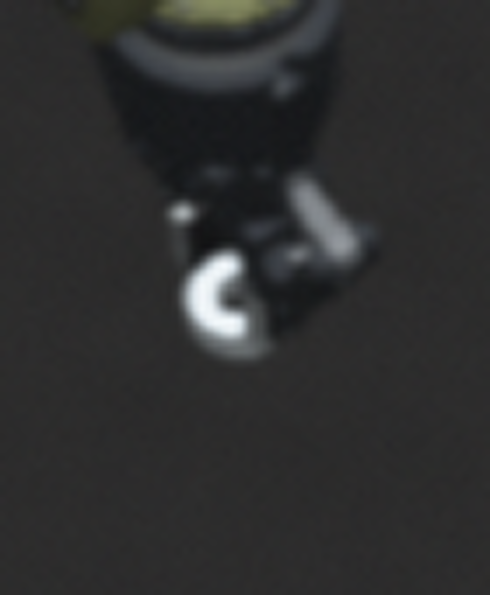

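The ring is held level and appears at about (292,232) in the scene view. Before placing it, I'll check its position relative to the TCP from its visible arc.

```bash
python3 - <<'E'
from h import *
s=load("scene3.npz"); 
g=s.img.mean(2).astype(int); print(g[222:244,284:302])
o=outer(s,(282,220,304,246),110)[0]
for z in(134,139,144):
    P=s.plane(o,z)[:,:2]; 
    h=cv2.convexHull(P.astype(np.float32)).reshape(-1,2)
    # RANSAC-ish: known radius 19.5, keep outer arc away from finger (+x side)
    k=P[(P[:,0]<457)|(P[:,1]<-33)]
    f=least_squares(lambda x:np.linalg.norm(P-x,axis=1)-19.7,P.mean(0),loss="cauchy",f_scale=.7); print(z,f.x,np.median(abs(f.fun)),len(P))
P,uv=s.cloud(); q=(g[uv[:,1],uv[:,0]]>150)&(abs(uv[:,0]-292)<9)&(abs(uv[:,1]-232)<10); print(np.median(P[q],0),P[q].std(0),q.sum())
print(s.proj([[457.2,-23.2,139]]))
E
```

```text
[[ 59  68  57  34  23  23  22  25  27  29  38  50  59  59  56  47  39  35]
 [ 53  60  49  30  22  21  22  24  27  29  37  51  60  57  47  36  33  31]
 [ 53  59  51  30  22  20  20  25  29  30  32  38  43  39  35  37  42  44]
 [ 53  61  55  33  23  24  37  55  70  64  40  29  31  34  42  53  63  75]
 [ 50  59  55  34  33  63 107 146 161 138  78  35  29  39  53  62  74  98]
 [ 46  54  52  41  71 134 197 229 231 203 119  47  31  43  56  64  68  76]
 [ 44  48  54  84 141 204 236 242 236 206 123  50  31  39  53  62  62  55]
 [ 44  47  78 146 213 237 241 230 196 146  90  46  31  33  44  55  54  45]
 [ 43  55 107 187 236 242 232 187 136 104  76  51  37  29  33  38  38  32]
 [ 44  65 129 208 240 241 221 152 106  89  71  57  42  30  28  28  28  28]
 [ 44  69 137 213 240 240 214 136  82  66  64  67  56  38  28  27  27  26]
 [ 45  65 129 206 240 242 222 147  82  60  64  74  72  56  35  30  33  28]
 [ 45  54 104 184 235 243 235 202 160 139 119  91  78  62  39  32  34  29]
 [ 44  50  79 142 208 237 243 240 235 229 198 122  83  68  41  27  28  26]
 [ 44  46  63 103 155 208 233 240 242 239 212 128  84  69  41  27  27  30]
 [ 44  45  53  77 110 141 172 202 220 219 187 119  84  70  44  30  34  37]
 [ 43  43  46  59  81 101 118 134 149 149 134 105  88  77  56  41  39  42]
 [ 42  43  44  46  60  80  96 103 109 112 111 105  95  84  68  51  44  45]
 [ 43  43  43  44  46  56  68  80  93 100 101 100  90  73  58  48  46  45]
 [ 42  42  44  44  45  45  48  54  61  65  66  66  62  52  46  46  45  44]
 [ 42  42  43  44  43  44  43  44  45  47  48  46  46  46  45  44  44  44]
 [ 42  44  45  44  42  43  44  43  45  45  44  44  45  46  45  44  44  45]]
134 [456.02079328 -22.69465378] 0.4731711462255568 146
139 [458.81656629 -24.40425074] 0.4373639511184759 146
144 [461.61109591 -26.11241291] 0.4629577923837598 146
[449.1987937  -32.10689606 136.80860015] [16.19878094 10.59796337 24.24169177] 58
[[293.88142708 231.36945383]]
```

The ring's arc puts its centre within about 1.2 mm of the TCP, inside the ±4 mm bore clearance. Now placing it.

```bash
python3 - <<'E'
from h import *
from rig import bot
X,Y=539.4,-249.4
bot.servo_line([457.2,-23.2,180],speed=200)
bot.move_to([X,Y,165],ori(0)); rep()
c=bot.servo_line([X,Y,104],speed=80,until_force=8); rep(("hit" if c else "free"))
if not c:
    c=bot.servo_line([X,Y,89],speed=20,until_force=7); rep(("hit" if c else "free"))
s=snap("scene","scene4"); crop(s,195,270,285,350,8,"pics/g4.png")
E
```

```text
t 11.23 p [ 539.3 -248.2  164.7] w 31.6 F [-0.5  0.7  0.2]
free t 12.14 p [ 539.6 -249.6  104.5] w 31.8 F [ 0.4 -0.2  0.3]
hit t 12.67 p [ 539.5 -249.4   94.7] w 31.8 F [-1.   0.3  6.1]
```

View pics/g4.png

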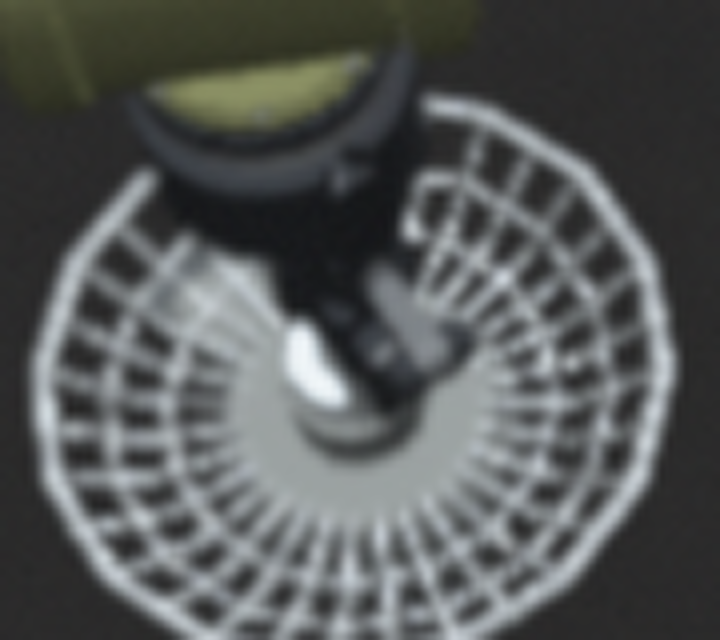

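Contact came at TCP z = 94.7, against 94.5 predicted for the ring on the shoulder. Releasing.

```bash
python3 - <<'E'
from h import *
from rig import bot
X,Y=539.4,-249.4
bot.move_gripper(50); rep()
bot.servo_line([X,Y,190],speed=150); rep()
bot.move_to([540.6,298.7,190],ori(41)); rep()
t=snap("top","top5");s=snap("scene","scene5")
a=cv2.resize(t.img[190:290,380:480],(400,400),interpolation=cv2.INTER_CUBIC)
b=cv2.resize(s.img[275:355,195:285],(400,400),interpolation=cv2.INTER_CUBIC)
cv2.imwrite("pics/fan5.png",np.hstack([a,b]))
E
```

```text
t 13.03 p [ 539.1 -249.3   94. ] w 50.0 F [ 0.8  0.4 -0.6]
 t 13.82 p [ 539.  -249.2  189. ] w 50.2 F [ 0.2  0.1 -0.5]
 t 15.8 p [541.1 297.9 190. ] w 50.0 F [-0.7  0.2  1. ]
```

View pics/fan5.png

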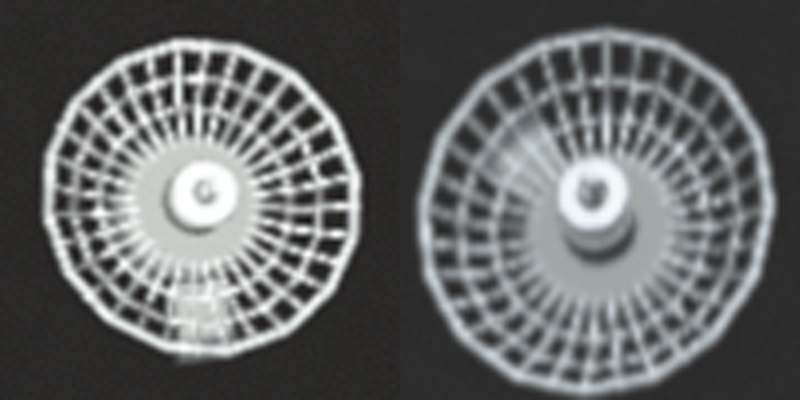

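The ring sits around the spindle in both views, at (431,238) top and (238,313) scene. I'll check its height and flatness numerically.

```bash
python3 - <<'E'
from h import *
t=load("top5.npz");s=load("scene5.npz"); C=[]
for n,c,b in(("top",t,(418,225,444,252)),("scene",s,(226,302,250,328))):
    o=outer(c,b,218 if n=="top" else 195)
    o=[x for x in o if 8<np.ptp(x[:,0])<22][0]; C.append(o.min(0)/2+o.max(0)/2); print(n,circ(c.plane(o,104)))
    u,v=C[-1].round().astype(int); P,uv=c.cloud(); r=np.hypot(P[:,0]-540,P[:,1]+250); q=(r>10)&(r<17)&(P[:,2]>90); 
    A=np.c_[P[q,0]-540,P[q,1]+250,np.ones(q.sum())]; f=least_squares(lambda x:A@x-P[q,2],[0,0,104.],loss="soft_l1",f_scale=2).x; print(" ring top plane slopes,z",f.round(3),q.sum())
print(triang(t,C[0],s,C[1]))
E
```

```text
top (array([ 539.02611985, -248.30545703]), np.float64(18.8819068637559), np.float64(0.5446622872441839))
 ring top plane slopes,z [-1.70000e-02  1.90000e-02  1.02916e+02] 101
scene (array([ 538.75699256, -249.11990537]), np.float64(18.10798481052141), np.float64(0.3737746941366195))
 ring top plane slopes,z [-1.10000e-01  5.20000e-02  1.02126e+02] 103
(array([ 538.98486567, -248.86001497,  103.44158259]), np.float64(0.23774855522783084))
```

The ring top sits at z≈103.4 (expected 104), flat, and about 1.3 mm off centre, so it is seated. Now the wheel.

```bash
python3 - <<'E'
from h import *
from rig import bot
X,Y=540.6,298.7
bot.move_gripper(40)
print(bot.servo_line([X,Y,80],ori(41),speed=120,until_force=8)); rep()
print(bot.servo_line([X,Y,49],speed=60,until_force=6)); rep()
bot.move_gripper(0,60); rep("closed")
bot.servo_line([X,Y,52],speed=20); rep("lift3")
bot.servo_line([X,Y,120],speed=80); rep()
s=snap("scene","scene6");t=snap("top","top6")
b=cv2.resize(s.img[150:250,370:470],(500,500),interpolation=cv2.INTER_CUBIC)
cv2.imwrite("pics/w6.png",b)
E
```

```text
False
 t 17.23 p [541.  298.9  80.9] w 39.8 F [ 0.8  0.2 -0.5]
False
 t 17.89 p [540.7 298.8  49. ] w 39.9 F [-0.7 -0.3 -0.4]
closed t 18.27 p [540.9 298.9  49.6] w 9.8 F [0.4 0.8 3.6]
lift3 t 18.57 p [540.4 298.6  51.9] w 9.5 F [ 0.3  0.5 -1.5]
 t 19.57 p [540.3 298.6 119.4] w 9.6 F [-0.1 -0.7 -1.8]
```

View pics/w6.png

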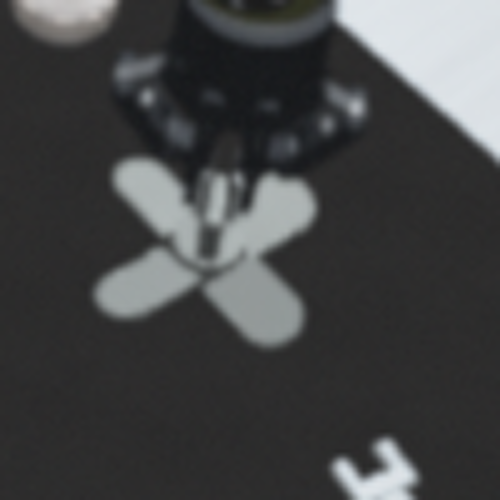

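The wheel is held cleanly, with the hub near (412,199) in the scene view. I'll lift it, carry it over the bottle and vise, and stop high above the spindle.

```bash
python3 - <<'E'
from h import *
from rig import bot
Z=265
for p,a in(((540.6,298.7,Z),41),((535,85,Z),0),((630,25,Z),-30),((540,-249.7,Z),-82.9)):
    bot.servo_line(p,ori(a),speed=170); rep()
bot.dwell(.3)
s=snap("scene","scene7");t=snap("top","top7")
b=cv2.resize(s.img[230:350,180:300],(480,480),interpolation=cv2.INTER_CUBIC)
cv2.imwrite("pics/w7.png",b)
a=cv2.resize(t.img[190:290,380:480],(400,400),interpolation=cv2.INTER_CUBIC); cv2.imwrite("pics/w7t.png",a)
E
```

```text
t 20.67 p [540.3 298.6 263.7] w 9.5 F [ 0.8 -0.5 -2.9]
 t 22.07 p [535.   85.6 264.9] w 10.0 F [-0.6  0.7 -1.1]
 t 22.88 p [629.7  25.6 264.8] w 9.5 F [ 0.6  0.6 -0.8]
 t 24.73 p [ 540.2 -249.1  265. ] w 9.6 F [-0.2 -0.4 -1.7]
```

View pics/w7.png

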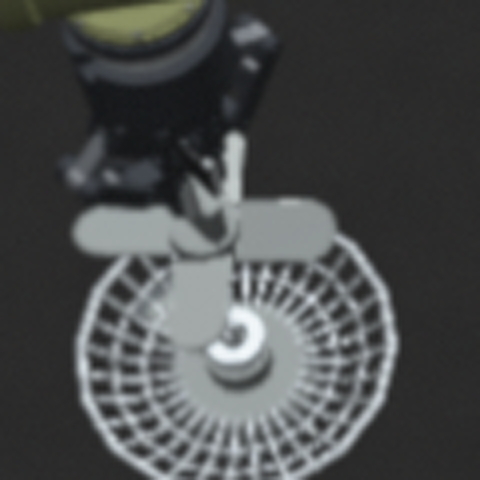

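View pics/w7t.png

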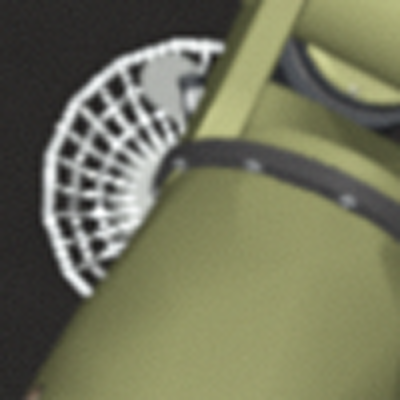

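The wheel is held over the fan with its hub near (231,289) in the scene view and three blades visible. The top view is blocked by the arm. I'll measure the wheel's height, tilt, centre and yaw from averaged scene depth.

```bash
cat > wm.py <<'E'
from h import *
from rig import bot
def avg(n,k):
    D=[];I=[]
    for i in range(k):
        c=bot.read_camera(n);D.append(c["depth"]);I.append(c["image"].astype(float))
    D=np.array(D);c["depth"]=np.nan_to_num(np.nanmean(np.where(D>0,D,np.nan),0));c["image"]=np.mean(I,0).astype(np.uint8);return Cam(c)
def measure(c,xy,zu,lo=-6,hi=26):
    """xy approx axis, zu underside height"""
    P,uv=c.cloud(); r=np.hypot(P[:,0]-xy[0],P[:,1]-xy[1]); q=(P[:,2]>zu+lo)&(P[:,2]<zu+hi)&(r<78); 
    m=np.zeros(c.dep.shape,np.uint8); m[uv[q,1],uv[q,0]]=255
    b=q&(r>28)&(r<66); A=np.c_[P[b,0]-xy[0],P[b,1]-xy[1],np.ones(b.sum())]
    f=least_squares(lambda x:A@x-P[b,2],[0,0,zu+11.],loss="soft_l1",f_scale=3).x
    print("blade plane: slopes",f[:2].round(3),"z",f[2].round(1),"-> underside",round(f[2]-11,1),b.sum())
    return m,P[b]
E
python3 - <<'E'
from wm import *
# reference on mat, scene avg
c0=load("sceneavg.npz"); m,_=measure(c0,(541.2,298.1),8,lo=2); 
c=avg("scene",10); np.savez("scene8.npz",**c.c); rep()
m,_=measure(c,(540.8,-250.5),223.7)
cv2.imwrite("pics/m8.png",cv2.resize(np.hstack([m[230:350,180:300],c.img[230:350,180:300].mean(2).astype(np.uint8)]),None,fx=3,fy=3,interpolation=cv2.INTER_NEAREST))
E
```

```text
blade plane: slopes [-0.005  0.002] z 19.5 -> underside 8.5 564
 t 25.63 p [ 540.  -249.7  265. ] w 9.5 F [ 0.2 -0.2 -1.5]
blade plane: slopes [ 0.014 -0.017] z 234.0 -> underside 223.0 809
```

View pics/m8.png

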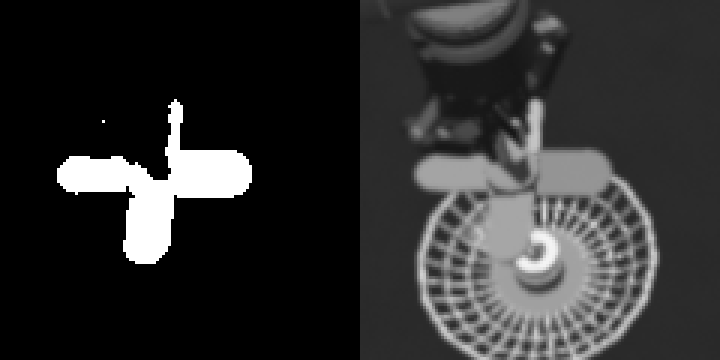

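```bash
cat >> wm.py <<'E'
def wheel(c,xy,zu,lo=-6,hi=26,ref=False):
    m,_=measure(c,xy,zu,lo,hi); M=cv2.resize(m,None,fx=4,fy=4,interpolation=cv2.INTER_LINEAR)
    cs,_=cv2.findContours((M>127).astype(np.uint8),cv2.RETR_EXTERNAL,cv2.CHAIN_APPROX_NONE); o=(max(cs,key=cv2.contourArea).reshape(-1,2)+.5)/4-.5
    P=c.plane(o,zu+15)[:,:2]; ce,r=cv2.minEnclosingCircle(P.astype(np.float32)); print("enclosing",np.round(ce,1),round(r,1))
    a=np.radians(np.arange(0,360,.5)); ce=np.array(ce)
    d=P-ce; an=np.degrees(np.arctan2(d[:,1],d[:,0]))%360; rr=np.hypot(*d.T)
    # blade axes: bisector of mask arcs on rings
    for r in(42,50,58):
        uv=c.proj(np.c_[ce[0]+r*np.cos(a),ce[1]+r*np.sin(a),np.full(len(a),zu+11)]).astype(np.float32)
        v=cv2.remap(m,uv[:,0].reshape(1,-1),uv[:,1].reshape(1,-1),cv2.INTER_LINEAR)[0]>127
        k=np.flatnonzero(np.diff(np.r_[v[-1],v].astype(int))==1); e=np.flatnonzero(np.diff(np.r_[v,v[0]].astype(int))==-1)
        out=[]
        for i in k:
            j=e[e>=i]; j=j[0] if len(j) else e[0]+720; out.append(((i+j)/4%360,(j-i)/2))
        print(" r",r,[(round(x,1),round(w,1)) for x,w in out])
    return ce
E
python3 - <<'E'
from wm import *
wheel(load("sceneavg.npz"),(541.2,298.1),8,lo=2)
wheel(load("scene8.npz"),(540.8,-250.5),223.5)
E
```

```text
blade plane: slopes [-0.005  0.002] z 19.5 -> underside 8.5 564
enclosing [541.9 297.8] 71.2
 r 42 [(np.float64(91.0), np.float64(53.0)), (np.float64(174.8), np.float64(43.5)), (np.float64(263.5), np.float64(42.0)), (np.float64(359.2), np.float64(55.5))]
 r 50 [(np.float64(89.8), np.float64(43.5)), (np.float64(174.0), np.float64(34.0)), (np.float64(264.2), np.float64(33.5)), (np.float64(359.2), np.float64(46.5))]
 r 58 [(np.float64(89.2), np.float64(37.5)), (np.float64(174.8), np.float64(28.5)), (np.float64(265.8), np.float64(26.5)), (np.float64(321.2), np.float64(1.5)), (np.float64(357.8), np.float64(36.5))]
blade plane: slopes [ 0.014 -0.017] z 234.0 -> underside 223.0 809
enclosing [ 543.9 -250.5] 69.8
 r 42 [(np.float64(57.2), np.float64(54.5)), (np.float64(125.2), np.float64(9.5)), (np.float64(228.8), np.float64(36.5)), (np.float64(320.0), np.float64(44.0))]
 r 50 [(np.float64(56.2), np.float64(44.5)), (np.float64(128.5), np.float64(13.0)), (np.float64(229.0), np.float64(31.0)), (np.float64(321.0), np.float64(36.0))]
 r 58 [(np.float64(55.8), np.float64(38.5)), (np.float64(130.8), np.float64(10.5)), (np.float64(228.5), np.float64(29.0)), (np.float64(319.5), np.float64(31.0))]
```

Yaw checks out: blades average 51.6° against 52.1° expected. The centre is less sure with a blade hidden, so I'll use the earlier lift picture, which has a clean dark background, to get the wheel's offset in the grasp.

```bash
python3 - <<'E'
from wm import *
def tips(c,box,zt,approx,thr=90):
    o=outer(c,box,thr)[0]; P=c.plane(o,zt)[:,:2]; d=P-approx; r=np.hypot(*d.T); 
    ce,R_=cv2.minEnclosingCircle(P.astype(np.float32)); 
    q=r>64; f=least_squares(lambda x:np.linalg.norm(P[q]-x,axis=1)-71.2+1.5,approx,loss="soft_l1"); 
    return np.round(ce,2),round(R_,2)
print("mat scene",tips(load("scene0.npz"),(378,185,436,245),24,(541.2,298.2)))
print("mat top",tips(load("top0.npz"),(165,205,245,285),24,(540,300)))
c=load("scene6.npz"); zu=119.4-41.3
print(c.proj([[541.2,298.2,zu+16]]))
print("lift scene",tips(c,(385,178,438,224),zu+16,(541.2,298.2)))
t=load("top6.npz"); crop(t,150,190,260,300,5,"pics/t6.png")
E
```

```text
mat scene (array([541.25, 298.16]), 71.22)
mat top (array([539.95, 300.03]), 71.12)
[[410.99916352 198.70504233]]
lift scene (array([541.11, 297.65]), 71.42)
```

View pics/t6.png

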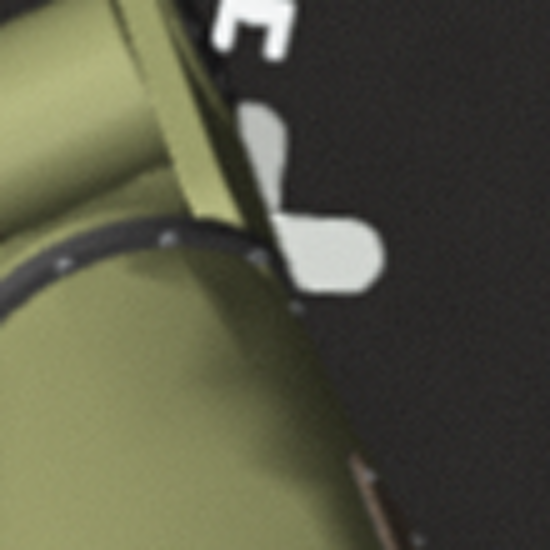

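In the lift picture the wheel is centred on the TCP within about 0.5 mm (enclosing radius 71.4, nominal about 71). The TCP target (540,-249.7) therefore holds. Descending to 1 cm above the tip and rechecking.

```bash
python3 - <<'E'
from wm import *
print(bot.servo_line([540,-249.7,200],ori(-82.9),speed=80,until_force=6)); rep()
print(bot.servo_line([540,-249.7,176.6],speed=40,until_force=5)); rep()
bot.dwell(.5)
c=avg("scene",14); np.savez("scene9.npz",**c.c); st=rep(); m=rot(st["tool_rot"]); print(np.degrees(np.arctan2(m[1,0],m[0,0])), m[:,1])
wheel(c,(540.6,-250.4),135)
crop(c,185,260,295,350,7,"pics/w9.png")
E
```

```text
False
 t 26.59 p [ 540.2 -249.8  200.6] w 9.3 F [-0.5  0.4 -2. ]
False
 t 27.32 p [ 540.1 -249.7  176.7] w 9.3 F [ 0.   0.3 -1.9]
 t 28.52 p [ 540.  -249.7  176.6] w 9.8 F [-0.3  0.2 -1.7]
-82.89723769295483 [ 5.02881273e-06 -8.71058001e-06 -1.00000000e+00]
blade plane: slopes [ 0.009 -0.021] z 145.7 -> underside 134.7 687
enclosing [ 544.5 -251.5] 69.4
 r 42 [(np.float64(57.8), np.float64(53.5)), (np.float64(123.8), np.float64(9.5)), (np.float64(230.5), np.float64(31.0)), (np.float64(320.8), np.float64(43.5))]
 r 50 [(np.float64(56.5), np.float64(44.0)), (np.float64(127.5), np.float64(8.0)), (np.float64(230.8), np.float64(25.5)), (np.float64(320.0), np.float64(39.0))]
 r 58 [(np.float64(55.8), np.float64(37.5)), (np.float64(130.0), np.float64(7.0)), (np.float64(232.0), np.float64(24.0)), (np.float64(321.2), np.float64(28.5))]
```

View pics/w9.png

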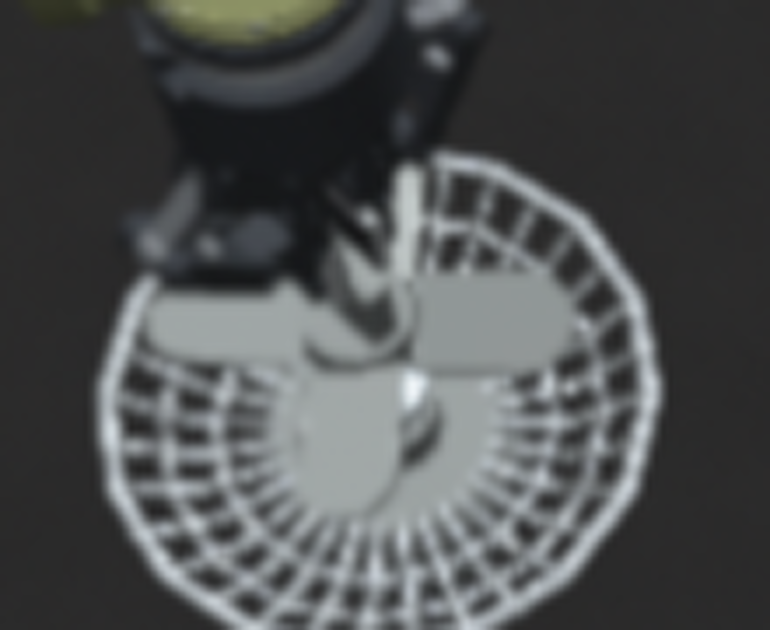

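```bash
python3 - <<'E'
from wm import *
# tip check: projected blade-tip circle r=70 at z 4..18 above underside
def pr(c,ce,zu,angs):
    for a in angs:
        q=np.radians(a); print(a,[c.proj([[ce[0]+70*np.cos(q),ce[1]+70*np.sin(q),zu+h]])[0].round(1).tolist() for h in(4,11,18)])
c=load("scene9.npz"); print("final"); pr(c,(540.6,-250.5),135,(52,142,232,322))
c=load("scene6.npz"); print("lift"); pr(c,(541.1,297.7),78,(86,176,266,356))
o=outer(c,(385,178,438,224),90)[0]; print("lift extents u",o[:,0].min(),o[:,0].max(),"v",o[:,1].min(),o[:,1].max())
c=load("scene9.npz"); g=c.img.mean(2).astype(int)
print("left row306",g[306,200:212],"\nright row306",g[306,260:275],"\nbottom col234",g[326:340,234])
E
```

```text
final
52 [[266.6, 307.3], [266.4, 306.0], [266.1, 304.6]]
142 [[238.0, 280.3], [237.6, 278.8], [237.3, 277.4]]
232 [[205.4, 307.3], [204.9, 306.0], [204.4, 304.6]]
322 [[233.8, 335.8], [233.4, 334.6], [232.9, 333.3]]
lift
86 [[430.3, 189.8], [430.7, 188.2], [431.1, 186.6]]
176 [[394.1, 184.2], [394.3, 182.6], [394.6, 181.0]]
266 [[389.6, 213.5], [389.8, 212.0], [390.1, 210.5]]
356 [[427.0, 219.4], [427.4, 217.9], [427.9, 216.4]]
lift extents u 388.375 432.875 v 181.125 218.625
left row306 [ 49  91 158 190 158 123 143 160 163 163 164 163] 
right row306 [148 148 149 149 149 147 142 153 174 135 115 103  81  58  78] 
bottom col234 [165 165 165 165 165 165 160 146 134 134 129 138 166 175]
```

Projected blade tips match the image at left (204.9 vs ~204.7) and right (266.4 vs ~266.8). The bottom tip is within about 1 px (334 vs ~333), so the centre is good to about 1–1.5 mm. The enclosing-circle figure of 544.5 is skewed by the hidden blade. Last, a bystander check.

```bash
python3 - <<'E'
from wm import *
a=load("scene0.npz");b=load("scene9.npz");t0=load("topavg.npz");t1=snap("top","top9")
d=cv2.absdiff(a.img,b.img).max(2); e=cv2.absdiff(t0.img.astype(np.uint8),t1.img).max(2)
for nm,D in(("scene",d),("top",e)):
    n,l,s,ce=cv2.connectedComponentsWithStats((cv2.medianBlur(D,3)>40).astype(np.uint8)); print(nm,[(s[i].tolist()) for i in range(1,n) if s[i][4]>12])
rep()
E
```

```text
scene [[160, 0, 67, 73, 3122], [275, 0, 14, 16, 149], [359, 0, 52, 49, 1205], [156, 6, 132, 164, 9822], [283, 17, 7, 22, 117], [365, 17, 8, 2, 15], [146, 20, 14, 38, 297], [180, 62, 38, 32, 949], [176, 159, 72, 90, 3859], [387, 197, 42, 37, 934], [288, 249, 16, 15, 189], [208, 256, 28, 10, 181], [243, 258, 8, 6, 35], [205, 280, 42, 33, 651], [256, 298, 11, 12, 61], [228, 309, 7, 4, 15], [237, 314, 4, 5, 16], [233, 323, 9, 5, 30]]
top [[207, 169, 301, 311, 39505], [176, 217, 56, 56, 1308], [325, 270, 17, 16, 203], [446, 381, 5, 8, 17], [0, 388, 173, 92, 8432], [280, 450, 8, 6, 28], [315, 472, 31, 8, 167]]
 t 28.57 p [ 540.  -249.7  176.6] w 9.4 F [ 0.5 -0.2 -1.2]
```

Only the arm, the spacer's old spot and the wheel's old spot changed, so the bystanders are in place. Handing in.

```bash
python3 -c "
from rig import bot
print(bot.finish_job())"
```

```text
the job is handed in; nothing more can be done
None
```

The spacer ring is on the fan head's shoulder and released. The wheel is held still and level over the spindle, ready for you to oil. I handed the job in at about 28.6 s; no verdict was reported.

**Spacer:** The first grasp missed because the fingertips reach less far when open than I had assumed; the ring did not move. The second grasp held. The ring touched down at the predicted height, and afterwards its top was at z ≈ 103.4 mm (104 expected). It lies flat in the top view, where the slopes are under 0.02. The scene view's noisier fit gave a slope of up to 0.11. It is about 1.3 mm off centre.

**Wheel:** I carried it over the bottle and the vise with its underside about 65 mm above the bottle's top.
- **Height:** its underside is at z ≈ 135, about 10 mm above the spindle tip.
- **Level:** blade slopes are 0.02 or less, within measurement noise.
- **Slot direction:** the gripper is set for a slot at 7.1°, which matches the guard's symmetry; direct views of the tang gave 5–10°, apart from one poor depth reading of 24°. The blades read about 52–53°, against 52.1° expected.

**Checks that disagreed:** The last enclosing-circle fit put the wheel's centre about 4 mm off in x. A hidden blade skews that fit, and its radius came out too small. The picture taken at the lift and the blade-tip positions both put it within about 1–1.5 mm, so I kept the position.

**Everything else:** Picture differences showed changes only at the arm, the ring and the wheel. I saw no unexpected contact forces. In the top view the arm hides part of the bench, but the scene view showed the bottle unmoved.

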